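Refit the star drag and present the crank handle of a trolling reel

TASK

The trolling reel lies on its side on the tackle bench with its drive shaft pointing up. Lower the star drag wheel over the shaft, boss up, gently down onto the collar and let go of it; then pick up the crank handle by its balance point and hold it level, knob up, with the hole in its hub straight above the end of the shaft and about 20 mm clear of it, so that I can oil the shaft and line up its flats. Finish while holding the handle still there (do not fit it or put it down), and leave the other things on the bench where they are.

Things in the scene. Friction and masses are not known exactly. Their poses are not given: they have to be found in the camera images.
- reel: Black and steel trolling reel, fixed, lying on its side in a rubber ring 134 mm across: two round black side plates 118 mm across, yellow line between. Upper plate 104 mm above the bench. Its steel foot bar, 100 mm long, sticks out to 68 mm from the centre, 46 to 70 mm up. Origin: centre of its underside on the bench; z up; x points from the centre to the drive shaft, 26 mm away.
- reel_collar (a point): Centre of the top face of the steel collar (24 mm across) round the foot of the drive shaft, 118 mm above the bench: the seat of the star wheel. z up.
- reel_shaft_tip (a point): Centre of the upper end of the round steel drive shaft, 164 mm above the bench. The shaft is upright, 10 mm thick, and stands 46 mm out of the collar; its last 3 mm taper to 6 mm. z up.
- star: Star drag wheel, bare aluminium, 69 mm across, about 60 g, loose, lying flat, boss up. Five short arms with rounded ends (up to 7 mm high) round a boss 22 mm in diameter and 26 mm high; grip the boss above the arms (8 to 26 mm above the underside). A 13 mm bore goes right through its axis. Origin: centre of its underside, on the bore's axis; z up along the bore.
- handle: Crank handle, about 290 g (varies by a quarter), loose, lying level, knob up. Aluminium arm 16 mm wide, 8 mm thick, 8 to 16 mm above the underside, from a steel hub (26 mm wide, 24 mm high, 12 mm through bore) to a heavy black knob (36 mm wide, top at 54 mm). Origin: at underside level, midway between hub and knob axes, which are 120 mm apart; x along the arm to the knob, z up.
- handle_balance (a point): The handle's balance point along its arm, at the arm's mid-width and mid-thickness (12 mm above the underside): 82 mm from the hub's axis, 38 mm from the knob's axis (body x = +22 mm), nearer the knob because the knob is heavy. The two straight sides of the arm are free to grip there. Axes as the handle's.
- handle_bore (a point): Centre of the lower mouth of the bore in the handle's hub, level with the handle's underside (body x = -60 mm). Axes as the handle's.
- spray: Bystander: white spray bottle of line conditioner, 52 mm in diameter, 170 mm high, standing. Origin: centre of its underside.
- filler_spool: Bystander: clear plastic spool of yellow line lying flat, 100 mm in diameter, 30 mm high. Origin: centre of its underside.
- grease_jar: Bystander: small white grease jar with a black lid, 48 mm in diameter, 50 mm high. Origin: centre of its underside.

How it is judged (in metres and radians):
On the way, in this order (a step that is already met when the one before it is completed fails the run):
1. the star wheel sits flat on the collar with the shaft through its bore, let go and at rest (horizontal distance between star and reel_collar below 0.004 m and z of star in the frame of reel_collar below 0.003 m and angle between star's own z axis and vertical below 0.08 rad and contact force between star and the fingers below 0.1 N and linear speed of star below 0.02 m/s), for 0.2 s.
2. the handle is lifted clear of the bench, level, gripped at its balance point (height (world z) of handle above 0.03 m and contact force between handle and the fingers above 1 N and angle between handle's own z axis and vertical below 0.12 rad and x of the grasp point in the frame of handle_balance between -0.014 and 0.014 m), for 0.2 s.
At the end, for the whole second after the job is handed in: Star let go, flat on the collar (within 4 mm). Handle in the fingers, gripped within 14 mm along the arm of its balance point, level within 6 degrees, still, touching neither reel nor star; bore within 7 mm of the shaft axis, its lower mouth 8 to 35 mm above the shaft end (horizontal distance between star and reel_collar below 0.004 m and z of star in the frame of reel_collar below 0.003 m and angle between star's own z axis and vertical below 0.08 rad and contact force between handle and the fingers above 1 N and contact force between handle and reel below 0.2 N and contact force between handle and star below 0.2 N and x of the grasp point in the frame of handle_balance between -0.014 and 0.014 m and angle between handle's own z axis and vertical below 0.105 rad and horizontal distance between handle_bore and reel_shaft_tip below 0.007 m and z of handle_bore in the frame of reel_shaft_tip between 0.008 and 0.035 m and linear speed of handle below 0.02 m/s and angular speed of handle below 0.1 rad/s and contact force between star and the fingers below 0.1 N); the arm keeps its last pose, push and grip.
It fails at once if the star wheel is dropped over the shaft instead of being lowered (more than about 12 mm of free fall) (linear speed of star above 0.5 m/s and contact force between star and the fingers below 0.05 N and horizontal distance between star and reel_collar below 0.03 m).
It fails at once if the handle strikes the reel or the star wheel hard (over 20 N) (contact force between handle and reel above 20 N or contact force between handle and star above 20 N).
It fails at once if a bystander (spray bottle, filler spool, grease jar) is moved more than 30 mm (distance of any of spray, filler_spool, grease_jar from where it was at the start of the episode above 0.03 m).
It also fails if it takes over 64 s, if anything falls off the work surface, if the arm or the gripper's body presses on something with over 40 N, if the wrist force passes 120 N, or if a joint passes its speed limit or range.

ROBOT

A 6-joint arm with a two-finger parallel gripper is mounted at the origin on the work surface. World frame = base frame: x ahead of the robot, y to its left, z up, the work surface at z = 0. Lengths are in mm, angles in rad, forces in N, time in s.
With the tool pointing down it reaches from about 275 to 750 mm from the base axis. Payload 10.2 kg.
Tool frame: the origin (TCP) lies at the very end of the fingers, on their centre line; the grasp point (between the pads) lies 19 mm behind it; z points along the fingers, y is the line along which they close (so a half turn about z gives the same grasp; the last joint's range is limited). The gripper opens to 85 mm and grips with 20 to 120 N. Pads are 22 mm wide; open, the fingers measure 114 mm over their backs; the gripper's body (76 mm by 85 mm) begins 54 mm behind the grasp point. The pads swing forward as they close: fully open they stand 13 mm farther back than shut.
Start: joints at [-1.359, 0.313, 1.498, -0, 1.331, -0.223], TCP at [221.134, -476.163, 231.294] pointing down, gripper open.
Joint ranges: [-2.94, 2.94], [-0.97, 2.17], [0.19, 2.56], [-1.23, 4.37], [0.02, 3.11], [-2.88, 2.88]. Speed limits (rad/s): [2.39, 2.39, 3.01, 3.14, 3.14, 3.14].

INTERFACE

Orientations are given as a unit quaternion [w, x, y, z].
In Python, from rig import * gives the robot as it stands. The module is installed in compiled form; this text tells all that it offers.
- The arm moves only by the shell command python3 -m crank 'ROWS' [FORCE]. ROWS is JSON, a list that holds one entry, the list of rows, each a list of 7 numbers: the shift along the tool's x, y, z in units of 25 mm (1.0 is 25 mm), then the turn, a rotation vector about the tool's x, y, z in units of 8 degrees (1.0 is 8 degrees), then the finger opening in mm, from 0 to 85.4. A call has exactly 8 rows; each row shifts and turns the commanded pose from where the row before left it, along the tool's axes as they then stand; what a row does not reach is not made up. A row lasts 1/10 s, in which the tool goes at most 50 mm and 8.59 degrees, less where a joint would pass 70% of its speed; a pose out of reach is approached as far as the arm can. A call is refused whole if a number of a shift passes 1 or a number of a turn 1, either way. A call with a gripper value outside its range is refused whole. The fingers move at their own pace and stop on an object; FORCE is the grip in N (left out, the last holds). Time passes only in rows, so rows that do not move let the fingers close, or fill a call up. It gives the time, the measured TCP pose, the force, the opening and the grip force at its end, in the units of the state.
- sense(): the state, without advancing time (a new reading comes with each control period).
- capture(name): name is "side" or "top"; returns the picture (480x640x3 uint8, blue, green, red); there is no depth.
- camera_model(name): a dict with "fx", "fy", "cx", "cy" (pixels), "world_from_camera" (4x4, takes a point from camera to world coordinates). Camera axes: x right, y up, looking along -z (the intrinsics and any distortion apply to the point x, -y, -z); pixel columns grow to the right and rows downward; lengths in mm; the calibration is good to about 2 mm. A picture is of the moment at which its call begins. camera_model takes no time and is no camera call.
- finish_job(): hands the job in; it is judged then, once.
The state is a dict: "time_s": time; "joints": joint angles; "dq": joint speeds; "tau": joint torques, N m; "eef_pos": TCP position; "ee_rot": TCP orientation; "force": force on the tool from outside, world axes, zero at the start; "wrist_torque": the same for the moment, N m; "grip_width": opening from 0.0 (shut) to 1.0 (fully open); "grip_force": force on a finger pad.
Only numpy, scipy, OpenCV 4.12 (cv2) and the standard library are available. Lean on these libraries where they do the work, as an engineer would, in place of code of your own. Each camera call takes 0.05 s, during which the arm holds its last target. There are 200 camera calls.

## Working session

There is one attempt and no reset: what is moved stays moved. The work goes in short steps, Python scripts to look and compute and a shell command to move; the robot and the scene stay as the last step left them, time stands still between calls to the robot, and variables do not carry over. Pictures are saved under pics/ and viewed, at most 10 in all, crops included, and the job is handed in when it is done.

```bash
mkdir -p pics; python3 - <<'E'
from rig import *
import cv2, numpy as np
s=sense(); print(s)
for n in("side","top"):
    cv2.imwrite(f"pics/{n}0.png",capture(n)); m=camera_model(n); print(n,{k:(np.round(v,3).tolist() if not isinstance(v,str) else v) for k,v in m.items()})
E
```

```text
{'time_s': 0.0, 'joints': array([-1.35940635e+00,  3.13465742e-01,  1.49843029e+00, -1.22424491e-05,
        1.33103185e+00, -2.23385388e-01]), 'dq': array([ 0.00033179,  0.00029285,  0.00079041, -0.0003964 , -0.0005079 ,
       -0.00012597]), 'tau': array([-2.59785345e-03, -4.12266612e+01, -2.59745049e+01, -3.30396506e-04,
        4.21993987e-03,  4.40717798e-06]), 'eef_pos': array([ 221.0701117 , -475.89641233,  230.72958845]), 'ee_rot': array([-6.67636807e-04,  9.76463672e-01,  2.15680902e-01, -1.94091813e-06]), 'force': array([-0.37055022, -0.87921569, -0.4080716 ]), 'wrist_torque': array([ 0.02971959, -0.02409188,  0.00486907]), 'grip_force': 0.0, 'grip_width': 0.9978263622625982}
side {'fx': 441.554, 'fy': 441.554, 'cx': 321.925, 'cy': 245.438, 'world_from_camera': [[-0.9, 0.273, -0.34, 105.456], [-0.436, -0.567, 0.699, 819.156], [-0.002, 0.777, 0.63, 859.53], [0.0, 0.0, 0.0, 1.0]]}
top {'fx': 594.817, 'fy': 594.817, 'cx': 317.537, 'cy': 241.561, 'world_from_camera': [[-0.004, 0.989, -0.147, 308.107], [-1.0, -0.0, 0.025, 18.817], [0.025, 0.147, 0.989, 1594.696], [0.0, 0.0, 0.0, 1.0]]}
```

View pics/side0.png

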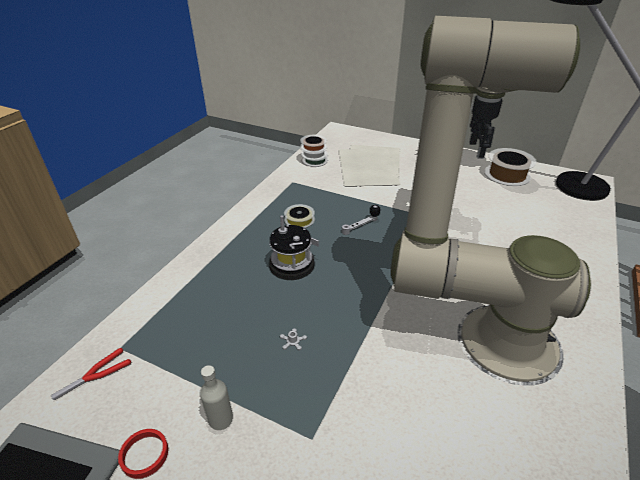

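View pics/top0.png

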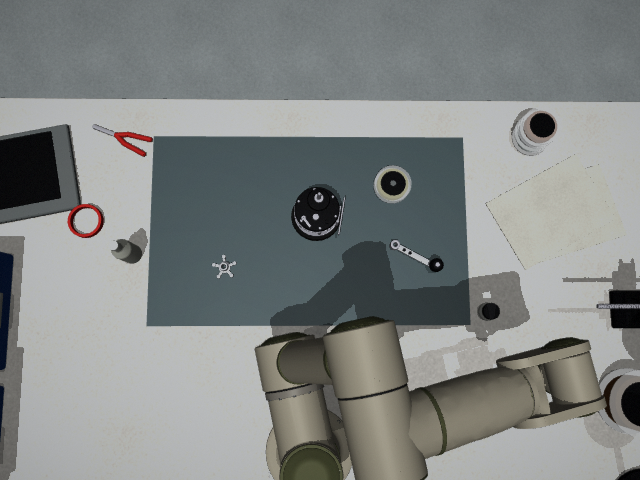

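The side view shows the star at about (292,339), reel shaft at (283,222), handle hub (346,227) and knob (375,210). The top view shows the star at (224,267), shaft about (319,197), hub (396,244), knob (436,265), spool (392,184), jar (489,312) and spray (127,249). I'll zoom in for exact pixels.

```bash
python3 - <<'E'
import cv2, numpy as np
t=cv2.imread("pics/top0.png"); s=cv2.imread("pics/side0.png")
def c(im,u,v,w,h,k):
    o=cv2.resize(im[v:v+h,u:u+w],None,fx=k,fy=k,interpolation=cv2.INTER_CUBIC)
    for x in range((-u)%10,w,10):
        cv2.line(o,(x*k,0),(x*k,5),(0,0,255),1); 
        if (u+x)%20==0: cv2.putText(o,str(u+x),(x*k,14),0,.35,(0,255,255),1)
    for y in range((-v)%10,h,10):
        cv2.line(o,(0,y*k),(5,y*k),(0,0,255),1)
        if (v+y)%20==0: cv2.putText(o,str(v+y),(6,y*k),0,.35,(0,255,255),1)
    return o
a=np.hstack([c(t,195,235,65,75,4),c(t,285,175,65,75,4),c(t,385,225,65,75,4)])
b=np.hstack([c(s,260,305,65,75,4),c(s,260,205,65,75,4),c(s,330,190,65,75,4)])
cv2.imwrite("pics/m.png",np.vstack([a,b]))
E
```

```text
(no output)
```

View pics/m.png

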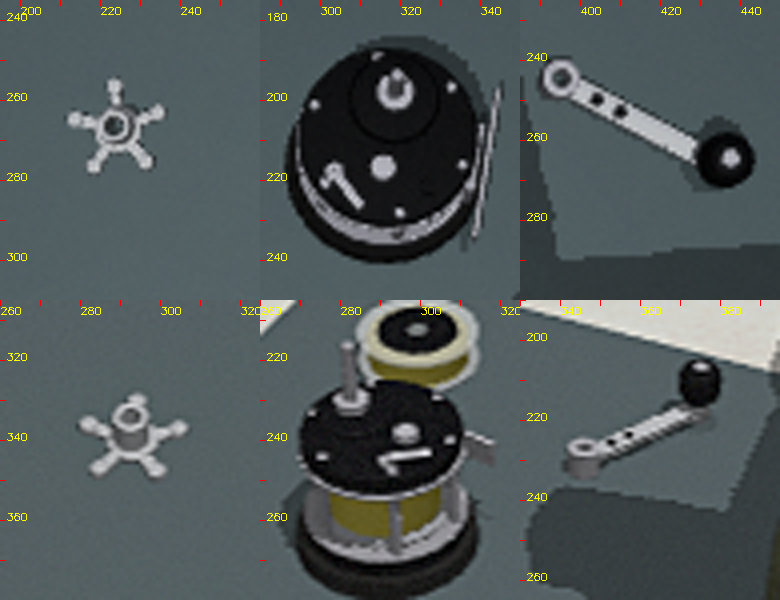

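The zoom gives, in the top view: star boss top (223.4,266.4), shaft tip (318.8,192.8), collar (318.2,197.6), hub top (394.8,244.1) and knob (436,264). In the side view: boss top (292.1,333.8), tip (281.4,215.3), collar (282.4,229.4), hub top (345.6,226.6) and knob top (374.6,206).

```bash
cat > h.py <<'E'
from rig import *
import cv2, numpy as np
M={n:camera_model(n) for n in("side","top")}
F=np.diag([1,-1,-1])
def P(n):
    m=M[n]; W=np.array(m["world_from_camera"]); R=F@W[:3,:3].T
    K=np.array([[m["fx"],0,m["cx"]],[0,m["fy"],m["cy"]],[0,0,1]])
    return K@np.c_[R,-R@W[:3,3]]
def proj(n,X):
    x=P(n)@np.r_[X,1]; return x[:2]/x[2]
def tri(t,s):
    X=cv2.triangulatePoints(P("top"),P("side"),np.array(t,float).reshape(2,1),np.array(s,float).reshape(2,1)); X=(X[:3]/X[3]).ravel()
    return X, proj("top",X)-t, proj("side",X)-s
def atz(n,uv,z):
    m=M[n]; W=np.array(m["world_from_camera"])
    d=W[:3,:3]@F@np.array([(uv[0]-m["cx"])/m["fx"],(uv[1]-m["cy"])/m["fy"],1]); o=W[:3,3]
    return o+d*(z-o[2])/d[2]
E
python3 - <<'E'
from h import *
np.set_printoptions(precision=1,suppress=True)
print({n:{k for k in M[n]} for n in M})
for k,t,s,z in [("star",(223.4,266.4),(292.1,333.8),26),("tip",(318.8,192.8),(281.4,215.3),164),("collar",(318.2,197.6),(282.4,229.4),118),("hub",(394.8,244.1),(345.6,226.6),24),("knob",(436,264),(374.6,206),54)]:
    print(k,*tri(t,s),"top@z",atz("top",t,z)[:2],"side@z",atz("side",s,z)[:2])
for k,t,z in [("spool",(392,184),30),("jar",(489,312),50),("spray",(119,248),150)]: print(k,atz("top",t,z)[:2])
E
```

```text
{'side': {'world_from_camera', 'fx', 'cx', 'cy', 'fy'}, 'top': {'world_from_camera', 'fx', 'cx', 'cy', 'fy'}}
star [475.  228.2  24.3] [0.1 0.2] [-0.4 -0.1] top@z [475.4 228.2] side@z [473.2 229.1]
tip [640.9 -21.4 164.3] [0.3 0.6] [-1.1 -0.2] top@z [642.4 -20.8] side@z [638.1 -22.4]
collar [639.9 -21.  116.6] [0.2 0.4] [-0.8 -0.1] top@z [640.7 -20.5] side@z [636.6 -19.8]
hub [ 534.  -228.4   21.7] [0.2 0.5] [-0.7 -0.1] top@z [ 534.9 -227.6] side@z [ 530.6 -225.9]
knob [ 476.5 -329.9   55.5] [0.1 0.5] [-0.7 -0.1] top@z [ 477.9 -329.9] side@z [ 475.  -332.5]
spool [ 698.5 -222.9]
jar [ 352.7 -465.1]
spray [507.5 465.5]
```

```bash
cat >> h.py <<'E'
from scipy.spatial.transform import Rotation as Rn
def go(X,yang=None):
    """units to TCP target X (tool axes); turn needed for tool-y world angle yang and levelling"""
    s=sense(); q=s["ee_rot"]; R=Rn.from_quat(q,scalar_first=True)
    d=R.inv().apply(np.array(X)-s["eef_pos"])/25
    M_=R.as_matrix(); ya=np.degrees(np.arctan2(M_[1,1],M_[0,1])); yt=np.radians(ya if yang is None else yang)
    T=np.c_[[-np.sin(yt),np.cos(yt),0],[np.cos(yt),np.sin(yt),0],[0,0,-1]]
    r=(R.inv()*Rn.from_matrix(T)).as_rotvec(degrees=True)/8
    print("t",round(s["time_s"],2),"pos",s["eef_pos"].round(1),"yang",round(ya,1),"F",s["force"].round(1),"w",round(s["grip_width"]*85.4,1),"gf",round(s["grip_force"],1))
    print("shift",d.round(2),"turn",r.round(2))
E
python3 -m crank '[[[0,0,0,0,0,-0.89,45],[0,0,0,0,0,-0.89,45],[0,0,0,0,0,-0.89,45],[0,0,0,0,0,-0.89,45],[0,0,0,0,0,-0.89,45],[0,0,0,0,0,0,45],[0,0,0,0,0,0,45],[0,0,0,0,0,0,45]]]' 30
python3 -c "
from h import *
go([475,228.2,150],-29.5)"
```

```text
time_s: 0.9
eef_pos: [221.1, -476.1, 231.2]
ee_rot: [-0.0, 0.864, 0.503, 0.0]
force: [0.1, -0.5, -0.8]
grip_width: 0.527
grip_force: 0.0
t 0.9 pos [ 221.1 -476.1  231.2] yang -29.6 F [ 0.1 -0.5 -0.8] w 45.0 gf 0.0
shift [29.51 -5.1   3.26] turn [-0.   -0.   -0.02]
```

```bash

python3 -m crank '[[[0.92,-0.16,0,0,0,0,45],[0.92,-0.16,0,0,0,0,45],[0.92,-0.16,0,0,0,0,45],[0.92,-0.16,0,0,0,0,45],[0.92,-0.16,0,0,0,0,45],[0.92,-0.16,0,0,0,0,45],[0.92,-0.16,0,0,0,0,45],[0.92,-0.16,0,0,0,0,45]]]' >/dev/null
python3 -m crank '[[[0.92,-0.16,0,0,0,0,45],[0.92,-0.16,0,0,0,0,45],[0.92,-0.16,0,0,0,0,45],[0.92,-0.16,0,0,0,0,45],[0.92,-0.16,0,0,0,0,45],[0.92,-0.16,0,0,0,0,45],[0.92,-0.16,0,0,0,0,45],[0.92,-0.16,0,0,0,0,45]]]' >/dev/null
python3 -m crank '[[[0.92,-0.16,0,0,0,0,45],[0.92,-0.16,0,0,0,0,45],[0.92,-0.16,0,0,0,0,45],[0.92,-0.16,0,0,0,0,45],[0.92,-0.16,0,0,0,0,45],[0.92,-0.16,0,0,0,0,45],[0.92,-0.16,0,0,0,0,45],[0.92,-0.16,0,0,0,0,45]]]' >/dev/null
python3 -m crank '[[[0.92,-0.16,0.4,0,0,0,45],[0.92,-0.16,0.4,0,0,0,45],[0.92,-0.16,0.4,0,0,0,45],[0.92,-0.16,0.4,0,0,0,45],[0.92,-0.16,0.4,0,0,0,45],[0.92,-0.16,0.4,0,0,0,45],[0.92,-0.16,0.4,0,0,0,45],[0.92,-0.16,0.4,0,0,0,45]]]' >/dev/null
python3 -c "
from h import *
go([475,228.2,60],-29.5)"
```

```text
t 4.1 pos [472.2 228.5 150.8] yang -29.6 F [ 0.5 -0.6 -0.5] w 45.1 gf 0.0
shift [0.05 0.1  3.63] turn [-0.    0.   -0.01]
```

```bash

python3 -m crank '[[[0.05,0.1,0.9,0,0,0,45],[0,0,0.9,0,0,0,45],[0,0,0.9,0,0,0,45],[0,0,0.9,0,0,0,45],[0,0,0.8,0,0,0,45],[0,0,0.5,0,0,0,45],[0,0,0.3,0,0,0,45],[0,0,0,0,0,0,45]]]'
python3 -c "
from h import *
go([475,228.2,9],-29.5)
cv2.imwrite('pics/s1.png',np.hstack([cv2.resize(capture(n)[v-50:v+50,u-65:u+65],None,fx=3,fy=3,interpolation=2) for n,u,v in(('top',224,266),('side',292,330))]))"
```

```text
time_s: 4.9
eef_pos: [474.6, 227.3, 20.9]
ee_rot: [-0.0, 0.864, 0.504, -0.0]
force: [0.6, 0.4, -0.4]
grip_width: 0.529
grip_force: 0.0
t 4.9 pos [474.6 227.3  20.9] yang -29.5 F [ 0.6  0.4 -0.4] w 45.1 gf 0.0
shift [ 0.04 -0.    0.47] turn [-0.  0. -0.]
```

View pics/s1.png

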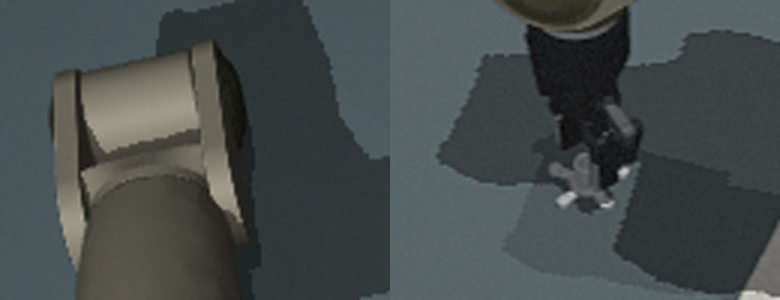

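The top view is blocked by the arm. The side crop shows the boss near (583,165), between the left fingertip (562,130) and right fingertip (615,170). I'll go down and close.

```bash

python3 -m crank '[[[0.04,0,0.25,0,0,0,45],[0,0,0.22,0,0,0,45],[0,0,0,0,0,0,18],[0,0,0,0,0,0,18],[0,0,0,0,0,0,18],[0,0,0,0,0,0,18],[0,0,0,0,0,0,18],[0,0,0,0,0,0,18]]]' 30
python3 -c "
from h import *
go([475,228.2,200])"
```

```text
time_s: 5.8
eef_pos: [475.3, 228.2, 9.6]
ee_rot: [-0.0, 0.864, 0.504, 0.0]
force: [-0.5, 0.6, -0.9]
grip_width: 0.238
grip_force: 29.3
t 5.8 pos [475.3 228.2   9.6] yang -29.5 F [-0.5  0.6 -0.9] w 20.3 gf 29.3
shift [-0.01 -0.01 -7.62] turn [ 0. -0.  0.]
```

```bash

python3 -m crank '[[[0,0,-0.3,0,0,0,18],[0,0,-0.9,0,0,0,18],[0,0,-1,0,0,0,18],[0,0,-1,0,0,0,18],[0,0,-1,0,0,0,18],[0,0,-1,0,0,0,18],[0,0,-1,0,0,0,18],[0,0,-1,0,0,0,18]]]' 
python3 -c "
from h import *
go([640.5,-21.2,215])"
```

```text
time_s: 6.6
eef_pos: [475.1, 228.2, 191.2]
ee_rot: [0.0, 0.864, 0.504, 0.0]
force: [0.2, 0.1, -0.9]
grip_width: 0.239
grip_force: 29.4
t 6.6 pos [475.1 228.2 191.2] yang -29.5 F [ 0.2  0.1 -0.9] w 20.4 gf 29.4
shift [-5.43 10.67 -0.95] turn [ 0. -0.  0.]
```

```bash

python3 -m crank '[[[-0.2,0.4,-0.3,0,0,0,18],[-0.35,0.7,-0.3,0,0,0,18],[-0.4,0.8,-0.3,0,0,0,18],[-0.4,0.8,0,0,0,0,18],[-0.4,0.8,0,0,0,0,18],[-0.4,0.8,0,0,0,0,18],[-0.4,0.8,0,0,0,0,18],[-0.4,0.8,0,0,0,0,18]]]' >/dev/null
python3 -m crank '[[[-0.4,0.8,0,0,0,0,18],[-0.4,0.8,0,0,0,0,18],[-0.4,0.8,0,0,0,0,18],[-0.4,0.8,0,0,0,0,18],[-0.4,0.8,0,0,0,0,18],[-0.35,0.7,0,0,0,0,18],[-0.2,0.4,0,0,0,0,18],[-0.13,0.07,0,0,0,0,18]]]'
python3 -c "
from h import *
go([640.5,-21.2,195])
im=capture('side'); cv2.imwrite('pics/s2full.png',im)
cv2.imwrite('pics/s2.png',cv2.resize(im[165:265,235:335],None,fx=6,fy=6,interpolation=2))"
```

```text
time_s: 8.2
eef_pos: [647.1, -31.7, 211.1]
ee_rot: [-0.0, 0.864, 0.503, -0.0]
force: [0.1, 0.4, -1.3]
grip_width: 0.236
grip_force: 29.4
t 8.2 pos [647.1 -31.7 211.1] yang -29.6 F [ 0.1  0.4 -1.3] w 20.2 gf 29.4
shift [ 0.24 -0.44  0.64] turn [-0.01  0.    0.  ]
```

View pics/s2.png

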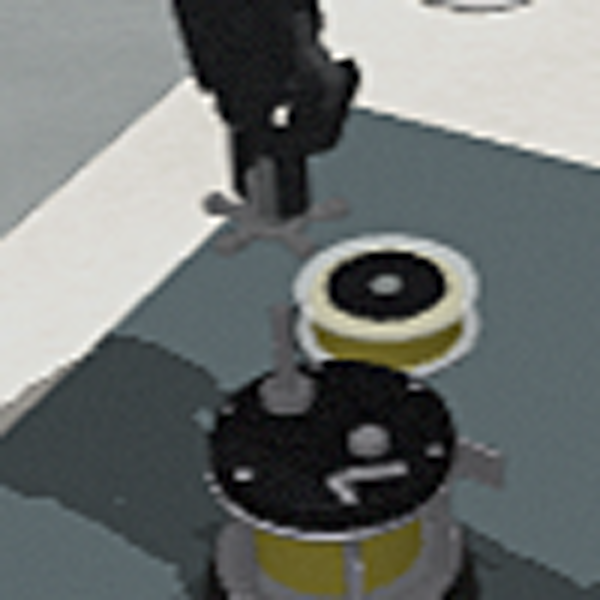

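The crop shows the star held level with arm tips at about (213,204), (345,207), (228,245) and (308,250). It is still left of and beyond the shaft tip at (284,308), as the odometry says. I'll correct and look again.

```bash

python3 -m crank '[[[0.12,-0.22,0.2,0,0,0,18],[0.12,-0.22,0.2,0,0,0,18],[0,0,0.2,0,0,0,18],[0,0,0,0,0,0,18],[0,0,0,0,0,0,18],[0,0,0,0,0,0,18],[0,0,0,0,0,0,18],[0,0,0,0,0,0,18]]]'
python3 -c "
from h import *
go([640.5,-21.2,195])
im=capture('side'); cv2.imwrite('pics/s3full.png',im)
cv2.imwrite('pics/s3.png',cv2.resize(im[175:245,245:325],None,fx=8,fy=8,interpolation=2))
print(proj('side',[640.5,-21.2,195-9.6]))"
```

```text
time_s: 9.05
eef_pos: [640.4, -20.0, 197.1]
ee_rot: [0.0, 0.864, 0.504, 0.0]
force: [-0.1, 0.4, -0.4]
grip_width: 0.238
grip_force: 29.4
t 9.05 pos [640.4 -20.  197.1] yang -29.5 F [-0.1  0.4 -0.4] w 20.3 gf 29.4
shift [-0.04  0.03  0.09] turn [ 0. -0.  0.]
[279.93277324 208.80657232]
```

View pics/s3.png

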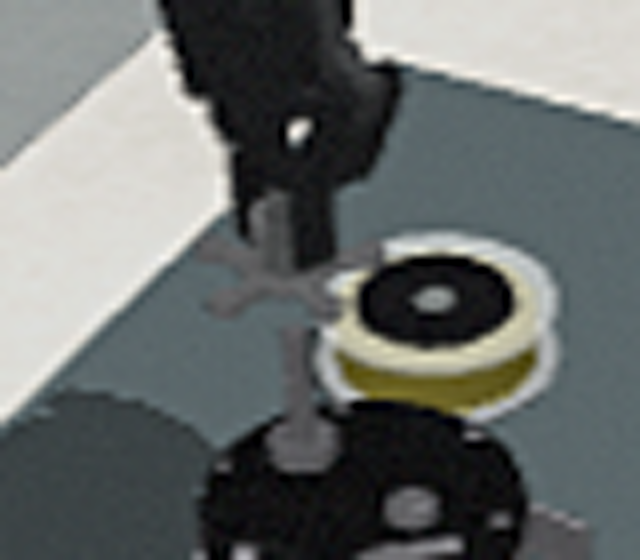

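The crop shows arm tips at image (271.1,205.5), (291.9,205.9), (271.9,212.5) and (286.5,213.0), with the shaft tip just under the star. Next I'll fit a pentagon to compare star centre and shaft axis in the same camera.

```bash
cat > fit.py <<'E'
from h import *
from scipy.optimize import least_squares, linear_sum_assignment
np.set_printoptions(precision=2,suppress=True)
def star(n,pts,z,x0,r=31):
    pts=np.array(pts)
    def f(p):
        q=np.array([proj(n,[p[0]+r*np.cos(a),p[1]+r*np.sin(a),z]) for a in p[2]+np.arange(5)*2*np.pi/5])
        D=np.linalg.norm(pts[:,None]-q[None],axis=2); i,j=linear_sum_assignment(D); return (q[j]-pts[i]).ravel()
    b=min((least_squares(f,[*x0,y]) for y in np.arange(0,1.25,.2)),key=lambda b:b.cost); return b.x,(2*b.cost/len(pts))**.5
E
python3 - <<'E'
from fit import *
c=lambda L,u,v,k:[(u+x/k-.4,v+y/k-.4) for x,y in L]
print(star("side",c([(88,124),(180,127),(98,167),(157,169),(137,100)],260,305,4),3.5,(475,228)))
print(star("top",c([(114,88),(157,112),(145,162),(93,166),(74,119)],195,235,4),3.5,(475,228)))
print(star("side",[(271.1,205.5),(291.9,205.9),(271.9,212.5),(286.5,213.)],191,(640,-20)))
# shaft axis in side view: line fit residual for candidate axis
for x,y in [(640.5,-21.2),(638,-22),(637,-20)]:
    print(x,y,proj("side",[x,y,164]),proj("side",[x,y,118]))
# column centre of shaft per row, first picture
im=cv2.imread("pics/side0.png").astype(int)
for v in range(213,229): print(v,im[v,275:291].sum(1)//3)
E
```

```text
(array([474.48, 226.37,   0.08]), np.float64(0.5531767571504798))
(array([476.34, 230.26,   0.08]), np.float64(0.7957220430677827))
(array([636.96, -20.4 ,   1.31]), np.float64(0.5174333794098047))
640.5 -21.2 [280.42 215.3 ] [281.43 228.77]
638 -22 [281.36 215.37] [282.35 228.85]
637 -20 [281.31 215.85] [282.3  229.33]
213 [ 92  93  94  94  93  92  91  90  97 158 180 170 168 153  90   7]
214 [ 92  92  91  95  93  91  92  90  80 150 172 163 167 179 123   8]
215 [ 91  96  93  92  90 104 132 128  97 102 148 165 166 174 139  65]
216 [ 93  94  94  93  83 126 170 174 110  42 150 187 173 170 179 141]
217 [ 95  94  92  95  88  84 109 107  74  64 134 175 173 167 170 175]
218 [ 94  94  91  94  90  83  88  84  64  85 145 147 136 160 171 172]
219 [ 92  94  94  92  93  86  91 101  79 110 157 134  76 101 142 164]
220 [ 93  95  93  94  92  85  88 100  79 111 156 152 100  57  72  98]
221 [ 93  93  93  92  93  84  89  98  82  83 145 173 122  56  61  63]
222 [ 94  95  94  95  95  95  95  98  86  51 133 170 143  88  63  68]
223 [ 93  92  92  94  94  86  88  99  97  66  80 145 172 143  96  70]
224 [ 93  94  93  93  95  87  85  99  96  96  67  96 154 178 169 121]
225 [ 94  92  93  93  95  88  91  99 101  71  44  91 167 125   0   6]
226 [ 92  96  96  97  94  75  77  96  97  63   5  48 105  86  19  18]
227 [ 96  98  98  72  29  46  80  95  93 126 109  35   4   4  19  13]
228 [ 99  78  24  26  97 104  84  91  84 154 196 153  65   9  22  17]
```

Fitted in the side camera, the star centre (637.0,-20.4) coincides with the shaft axis (~637,-20.3). I'll lower slowly, watching the force.

```bash

python3 -m crank '[[[0,0,0.25,0,0,0,18],[0,0,0.25,0,0,0,18],[0,0,0.2,0,0,0,18],[0,0,0.1,0,0,0,18],[0,0,0.1,0,0,0,18],[0,0,0.1,0,0,0,18],[0,0,0,0,0,0,18],[0,0,0,0,0,0,18]]]'
python3 -m crank '[[[0,0,0.05,0,0,0,18],[0,0,0.05,0,0,0,18],[0,0,0.05,0,0,0,18],[0,0,0.05,0,0,0,18],[0,0,0.05,0,0,0,18],[0,0,0,0,0,0,18],[0,0,0,0,0,0,18],[0,0,0,0,0,0,18]]]'
python3 -c "
from h import *
print(sense()['wrist_torque'])
go([640.5,-21.2,127.8])"
```

```text
time_s: 9.9
eef_pos: [640.3, -19.9, 172.2]
ee_rot: [0.0, 0.864, 0.504, 0.0]
force: [-0.5, -0.5, -1.2]
grip_width: 0.242
grip_force: 29.4
time_s: 10.7
eef_pos: [640.5, -20.4, 165.8]
ee_rot: [0.001, 0.864, 0.504, 0.0]
force: [3.1, -6.0, -0.1]
grip_width: 0.239
grip_force: 29.6
[-0.90765644 -0.37136585  0.01981001]
t 10.7 pos [640.5 -20.4 165.8] yang -29.5 F [ 3.1 -6.  -0.1] w 20.4 gf 29.6
shift [-0.03  0.01  1.52] turn [ 0.01  0.   -0.  ]
```

The shaft is in the bore, with lateral contact only. I'll relieve it by moving along the force direction.

```bash

python3 -m crank '[[[-0.03,0.04,0,0,0,0,18],[0,0,0,0,0,0,18],[0,0,0,0,0,0,18],[0,0,0.05,0,0,0,18],[0,0,0.05,0,0,0,18],[0,0,0,0,0,0,18],[0,0,0,0,0,0,18],[0,0,0,0,0,0,18]]]'
python3 -c "
from h import *
go([640.5,-21.2,127.8])"
```

```text
time_s: 11.5
eef_pos: [640.7, -20.9, 163.3]
ee_rot: [-0.0, 0.864, 0.504, 0.0]
force: [0.5, -0.4, -0.8]
grip_width: 0.238
grip_force: 29.5
t 11.5 pos [640.7 -20.9 163.3] yang -29.5 F [ 0.5 -0.4 -0.8] w 20.3 gf 29.5
shift [-0.02 -0.    1.42] turn [-0. -0. -0.]
```

```bash

python3 -m crank '[[[-0.02,0.03,0,0,0,0,18],[0,0,0.2,0,0,0,18],[0,0,0.2,0,0,0,18],[0,0,0.2,0,0,0,18],[0,0,0.2,0,0,0,18],[0,0,0.2,0,0,0,18],[0,0,0.15,0,0,0,18],[0,0,0,0,0,0,18]]]'
python3 -m crank '[[[0,0,0.05,0,0,0,18],[0,0,0.05,0,0,0,18],[0,0,0.04,0,0,0,18],[0,0,0.04,0,0,0,18],[0,0,0.03,0,0,0,18],[0,0,0,0,0,0,18],[0,0,0,0,0,0,18],[0,0,0,0,0,0,18]]]'
python3 -c "
from h import *
go([640.5,-21.2,127.8])"
```

```text
time_s: 12.3
eef_pos: [641.0, -21.8, 133.9]
ee_rot: [-0.0, 0.864, 0.504, -0.0]
force: [0.0, 0.1, -0.8]
grip_width: 0.239
grip_force: 29.5
time_s: 13.1
eef_pos: [641.2, -21.8, 129.4]
ee_rot: [0.0, 0.864, 0.504, 0.0]
force: [0.2, -0.4, -0.6]
grip_width: 0.242
grip_force: 29.5
t 13.1 pos [641.2 -21.8 129.4] yang -29.5 F [ 0.2 -0.4 -0.6] w 20.7 gf 29.5
shift [ 0.01 -0.04  0.06] turn [ 0. -0.  0.]
```

```bash

python3 -m crank '[[[0,0,0.04,0,0,0,18],[0,0,0,0,0,0,18],[0,0,0.03,0,0,0,18],[0,0,0,0,0,0,18],[0,0,0.03,0,0,0,18],[0,0,0,0,0,0,18],[0,0,0,0,0,0,18],[0,0,0,0,0,0,18]]]'
```

```text
time_s: 13.9
eef_pos: [641.3, -21.8, 127.5]
ee_rot: [0.0, 0.864, 0.504, 0.0]
force: [-1.6, 0.3, 4.8]
grip_width: 0.241
grip_force: 30.0
```

Seated with about 5 N at the expected height. I'll release and rise.

```bash

python3 -m crank '[[[0,0,0,0,0,0,26],[0,0,0,0,0,0,34],[0,0,0,0,0,0,42],[0,0,0,0,0,0,42],[0,0,0,0,0,0,42],[0,0,0,0,0,0,42],[0,0,0,0,0,0,42],[0,0,0,0,0,0,42]]]'
python3 -m crank '[[[0,0,-0.1,0,0,0,42],[0,0,-0.2,0,0,0,42],[0,0,-0.4,0,0,0,42],[0,0,-0.7,0,0,0,42],[0,0,-0.9,0,0,0,42],[0,0,-0.9,0,0,0,42],[0,0,-0.9,0,0,0,42],[0,0,-0.3,0,0,0,42]]]'
python3 -c "
from h import *
im=capture('side'); cv2.imwrite('pics/s4.png',cv2.resize(im[175:245,245:325],None,fx=8,fy=8,interpolation=2))
go([493.6,-299.7,230],-29.5)"
```

```text
time_s: 14.7
eef_pos: [641.2, -21.8, 126.8]
ee_rot: [-0.0, 0.864, 0.504, -0.0]
force: [-0.4, -0.2, -0.1]
grip_width: 0.491
grip_force: 0.0
time_s: 15.5
eef_pos: [641.9, -21.9, 240.2]
ee_rot: [0.002, 0.864, 0.504, 0.002]
force: [0.4, -0.1, -0.5]
grip_width: 0.491
grip_force: 0.0
t 15.55 pos [641.8 -21.9 239.9] yang -29.5 F [ 0.8 -0.2  0.9] w 41.6 gf 0.0
shift [-12.59   0.3    0.38] turn [ 0.03 -0.01  0.  ]
```

View pics/s4.png

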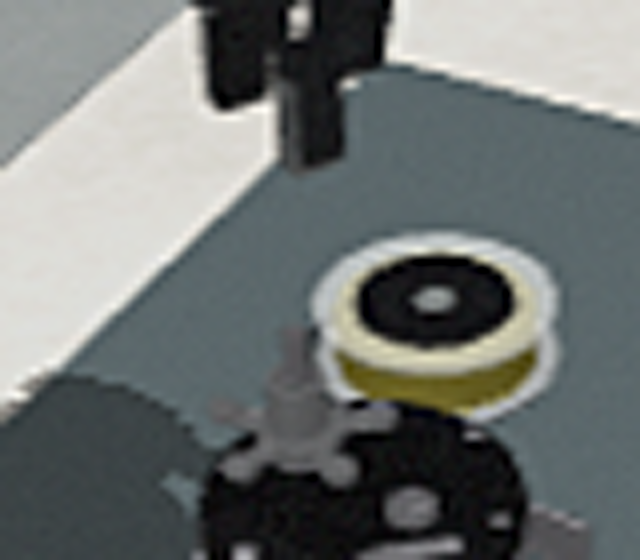

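The star lies flat on the collar with the shaft standing out of its boss at (295,340), and the fingers are clear. On to the handle.

```bash

python3 -m crank '[[[-0.5,0,0,0,0,0,45],[-0.9,0,0,0,0,0,45],[-0.9,0,0,0,0,0,45],[-0.9,0,0,0,0,0,45],[-0.9,0,0,0,0,0,45],[-0.9,0,0,0,0,0,45],[-0.9,0,0,0,0,0,45],[-0.9,0,0,0,0,0,45]]]' >/dev/null
python3 -m crank '[[[-0.9,0.1,0,0,0,0,45],[-0.9,0.1,0.3,0,0,0,45],[-0.9,0.1,0.5,0,0,0,45],[-0.9,0,0.8,0,0,0,45],[-0.9,0,0.9,0,0,0,45],[-0.9,0,0.9,0,0,0,45],[-0.3,0,0.9,0,0,0,45],[0,0,0.5,0,0,0,45]]]'
python3 -c "
from h import *
go([494.3,-298.5,4],-29.5)"
```

```text
time_s: 17.15
eef_pos: [491.8, -297.9, 113.9]
ee_rot: [-0.002, 0.864, 0.503, -0.001]
force: [1.3, 0.2, 0.2]
grip_width: 0.521
grip_force: 0.0
t 17.15 pos [ 491.8 -297.9  113.9] yang -29.6 F [1.3 0.2 0.2] w 44.5 gf 0.0
shift [0.03 0.12 4.4 ] turn [-0.03 -0.01 -0.01]
```

```bash

python3 -m crank '[[[0.03,0.06,0.6,0,0,0,45],[0,0.06,0.7,0,0,0,45],[0,0,0.7,0,0,0,45],[0,0,0.6,0,0,0,45],[0,0,0.5,0,0,0,45],[0,0,0.3,0,0,0,45],[0,0,0,0,0,0,45],[0,0,0,0,0,0,45]]]'
python3 -c "
from h import *
go([494.3,-298.5,4],-29.5)
a=capture('side')[180:260,310:410]; b=capture('top')[225:285,385:450]
cv2.imwrite('pics/s5.png',cv2.resize(a,None,fx=7,fy=7,interpolation=2))"
```

```text
time_s: 17.95
eef_pos: [497.1, -298.5, 32.2]
ee_rot: [0.0, 0.864, 0.504, 0.0]
force: [0.3, 0.1, 0.2]
grip_width: 0.525
grip_force: 0.0
t 17.95 pos [ 497.1 -298.5   32.2] yang -29.5 F [0.3 0.1 0.2] w 44.8 gf 0.0
shift [-0.06 -0.1   1.13] turn [0. 0. 0.]
```

View pics/s5.png

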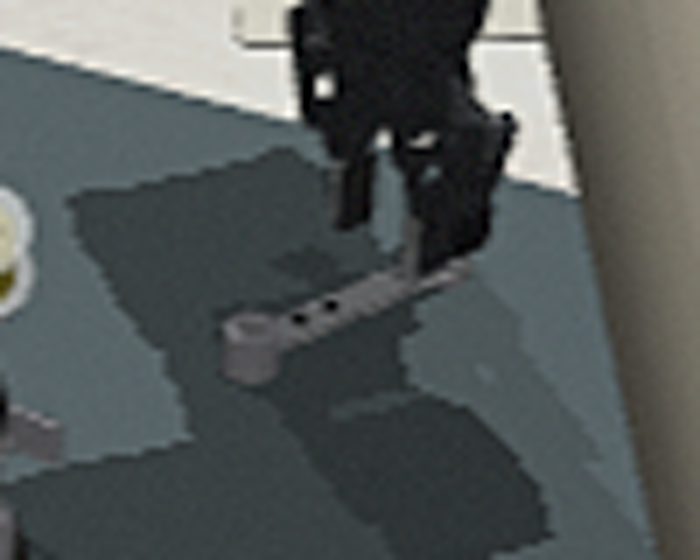

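The crop shows the fingers straddling the arm, the near one at (440,265) and the far one at (350,225), with the hub at (250,330) and the arm passing between them. I'll lower and grip.

```bash

python3 -m crank '[[[-0.06,-0.1,0.4,0,0,0,40],[0,0,0.4,0,0,0,35],[0,0,0.2,0,0,0,35],[0,0,0.1,0,0,0,35],[0,0,0,0,0,0,35],[0,0,0,0,0,0,35],[0,0,0,0,0,0,35],[0,0,0,0,0,0,35]]]'
python3 -m crank '[[[0,0,0,0,0,0,20],[0,0,0,0,0,0,10],[0,0,0,0,0,0,10],[0,0,0,0,0,0,10],[0,0,0,0,0,0,10],[0,0,0,0,0,0,10],[0,0,0,0,0,0,10],[0,0,0,0,0,0,10]]]' 90

```

```text
time_s: 18.85
eef_pos: [494.1, -298.5, 4.5]
ee_rot: [0.0, 0.864, 0.504, 0.0]
force: [-0.1, 0.3, 0.1]
grip_width: 0.412
grip_force: 0.0
time_s: 19.65
eef_pos: [494.2, -298.6, 4.8]
ee_rot: [0.0, 0.864, 0.504, 0.0]
force: [-1.2, 0.9, 5.8]
grip_width: 0.152
grip_force: 88.3
```

```bash

python3 -m crank '[[[0,0,-0.1,0,0,0,10],[0,0,-0.2,0,0,0,10],[0,0,-0.4,0,0,0,10],[0,0,-0.6,0,0,0,10],[0,0,-0.6,0,0,0,10],[0,0,-0.5,0,0,0,10],[0,0,-0.3,0,0,0,10],[0,0,0,0,0,0,10]]]' 
python3 -c "
from h import *
print(sense()['wrist_torque'])
for i in range(4): a=capture('side')
cv2.imwrite('pics/s6.png',cv2.resize(a[170:250,310:410],None,fx=7,fy=7,interpolation=2))
go([600,-92,210])"
```

```text
time_s: 20.45
eef_pos: [494.4, -298.8, 73.1]
ee_rot: [0.001, 0.864, 0.504, 0.0]
force: [0.6, 0.4, -3.7]
grip_width: 0.151
grip_force: 88.2
[-0.02772898 -0.01800172  0.01144088]
t 20.65 pos [ 493.6 -298.2   71.1] yang -29.5 F [ 0.6 -1.5 -3.7] w 13.3 gf 88.2
shift [ 9.27 -0.36 -5.55] turn [-0.01 -0.   -0.  ]
```

View pics/s6.png

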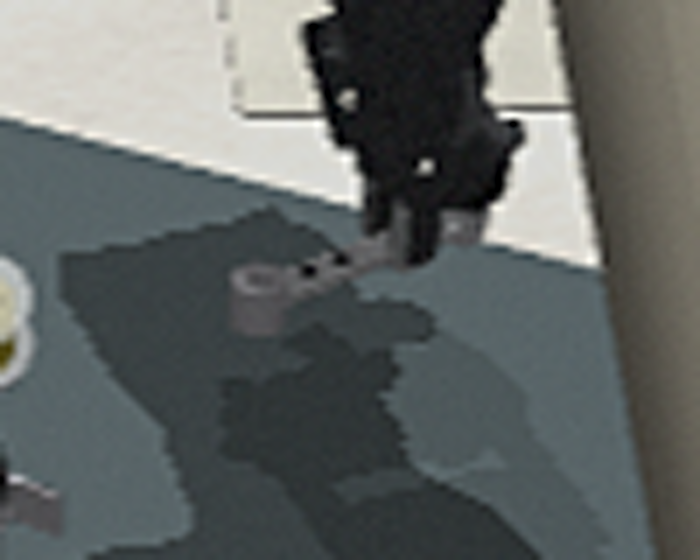

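The handle is lifted level, and the hub's top face is at crop (262,278), full image (347.0,209.3).

```bash

python3 -c "
from h import *
np.set_printoptions(precision=1,suppress=True)
for z in (82,86,90,94): print(z,atz('side',(347.0,209.3),z))"
python3 -m crank '[[[0,0,-0.4,0,0,0,10],[0,0,-0.8,0,0,0,10],[0,0,-0.9,0,0,0,10],[0,0,-0.9,0,0,0,10],[0,0,-0.9,0,0,0,10],[0,0,-0.9,0,0,0,10],[0,0,-0.5,0,0,0,10],[0,0,-0.2,0,0,0,10]]]' 
```

```text
82 [ 533.1 -238.1   82. ]
86 [ 530.9 -232.7   86. ]
90 [ 528.7 -227.2   90. ]
94 [ 526.5 -221.8   94. ]
time_s: 21.45
eef_pos: [494.2, -298.6, 210.5]
ee_rot: [0.001, 0.864, 0.504, 0.0]
force: [0.2, -0.3, -3.2]
grip_width: 0.155
grip_force: 88.2
```

```bash

python3 -m crank '[[[0.2,-0.04,0,0,0,0,10],[0.4,-0.04,0,0,0,0,10],[0.6,-0.05,0,0,0,0,10],[0.8,-0.05,0,0,0,0,10],[0.8,-0.05,0,0,0,0,10],[0.8,-0.05,0,0,0,0,10],[0.8,-0.05,0,0,0,0,10],[0.8,0,0,0,0,0,10]]]' >/dev/null
python3 -m crank '[[[0.8,0,0,0,0,0,10],[0.8,0,0,0,0,0,10],[0.8,0,0,0,0,0,10],[0.7,0,0,0,0,0,10],[0.5,0,0,0,0,0,10],[0.3,0,0,0,0,0,10],[0.2,0,0,0,0,0,10],[0,0,0,0,0,0,10]]]'
python3 -m crank '[[[0,0,0.1,0,0,0,10],[0,0,0.2,0,0,0,10],[0,0,0.2,0,0,0,10],[0,0,0.2,0,0,0,10],[0,0,0.1,0,0,0,10],[0,0,0,0,0,0,10],[0,0,0,0,0,0,10],[0,0,0,0,0,0,10]]]'
python3 -c "
from h import *
a=capture('side')
cv2.imwrite('pics/s7.png',cv2.resize(a[165:245,245:345],None,fx=7,fy=7,interpolation=2))
go([601.7,-92.2,189.5],-29.5)"
```

```text
time_s: 23.05
eef_pos: [601.3, -91.8, 209.2]
ee_rot: [-0.0, 0.864, 0.504, -0.0]
force: [-1.1, -0.5, -1.4]
grip_width: 0.15
grip_force: 88.2
time_s: 23.85
eef_pos: [601.3, -92.0, 189.5]
ee_rot: [0.0, 0.864, 0.504, 0.0]
force: [0.2, 0.1, -2.8]
grip_width: 0.154
grip_force: 88.2
t 23.9 pos [601.3 -92.  189.5] yang -29.5 F [-0.1  0.5 -3.4] w 13.1 gf 88.2
shift [0.   0.02 0.  ] turn [ 0. -0.  0.]
```

View pics/s7.png

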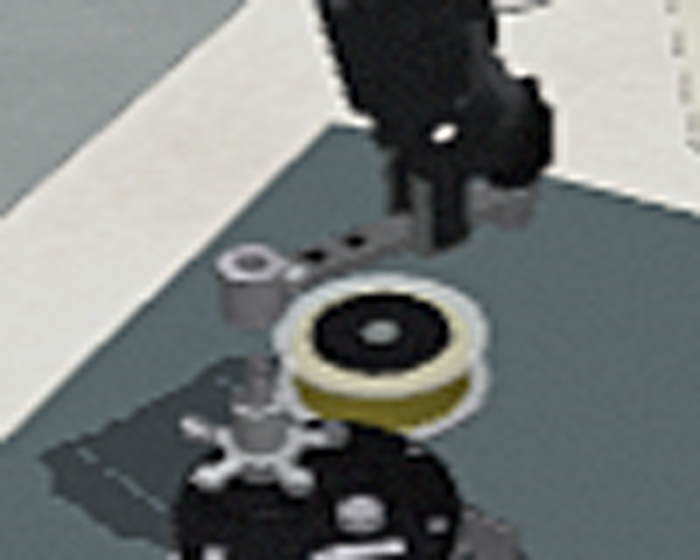

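The hub's top is at crop (252,263), full image (280.6,202.2). It is directly above the shaft end at crop (257,355) with a clear gap.

```bash

python3 -c "
from h import *
np.set_printoptions(precision=1,suppress=True)
print(atz('side',(280.6,202.2),208.7),atz('side',(281.5,215.9),164),atz('side',(245+257/7-.4,165+355/7-.4),164),proj('side',[637,-20.3,208.7]))"
```

```text
[636.1 -20.  208.7] [636.4 -20.  164. ] [638.3 -22.2 164. ] [280.4 202.1]
```

```bash
python3 -c "
from rig import *
s=sense(); print(s['dq'].round(4),s['grip_force']); print(finish_job())"
```

```text
[ 0.     -0.      0.0007 -0.0001  0.001   0.0003] 88.21674585342407
the job is handed in; nothing more can be done
None
```

The star wheel is seated on the collar and let go. The handle is gripped about 2 mm from its balance point and held still and level, its bore about 20 mm above the shaft end and within about 2 mm of the axis by my measurements. The job was handed in at about 24 s, with no verdict returned.

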